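# Lock the dummy load into the bayonet socket

### The arm

A 6-joint arm with a two-finger parallel gripper is mounted at the origin on a cart in front of the work surface, level with it; the furniture and walls round the work are solid. World frame = base frame: x ahead of the robot, y to its left, z up, the work surface at z = 0. Lengths are in mm, angles in degrees, forces in N, time in s.
With the tool pointing down it reaches from about 350 to 875 mm from the base axis. Payload 15.5 kg.
Tool frame: the origin (TCP) lies at the very end of the fingers, on their centre line; the grasp point (between the pads) lies 19 mm behind it (env.grip_depth is the z of the grasp point in the tool frame, in mm); z points along the fingers, y is the line along which they close (so a half turn about z gives the same grasp; the last joint's range is limited). The gripper opens to 85 mm and grips with 20 to 120 N. Pads are 22 mm wide; open, the fingers measure 114 mm over their backs; the gripper's body (76 mm by 85 mm) begins 54 mm behind the grasp point. The pads swing forward as they close: fully open they stand 13 mm farther back than shut.
Start: joints at [-82.248, 28.281, 77.091, -0, 74.628, -5.472], TCP at [142.974, -608.428, 231.277] pointing down, gripper open.
Joint ranges: [-166.48, 166.48], [-47.26, 123.95], [12.59, 153.08], [-70.14, 250.14], [6.76, 159.57], [-176.63, 176.63]. Speed limits (degrees/s): [108.29, 108.29, 147.25, 172.46, 172.46, 172.46].

### API

Orientations are given as a 3x3 rotation matrix whose columns are the frame's x, y, z axes.
In Python, from cell import env, viewer, cut_out, landmark_of gives the robot as it stands. The module is installed in compiled form; this text tells all that it offers.
- The arm moves only by the tool jog_arm, never from a script. Its argument "series" is one flat list of numbers, 7 for each row, row after row: the turn, a rotation vector about the tool's x, y, z in normalised numbers (1 is 180 degrees), then the shift along the tool's x, y, z in parts of the range, where 1.0 means 50 cm, then the opening, from -1 (shut) to 1 (fully open). A call has 1 to 12 rows; each row is the pose to reach, as a shift and turn from the pose commanded when the call began, along the tool's axes at that moment; what a row does not reach only later rows make up. A row lasts 1/12 s, in which the tool goes at most 41.7 mm and 7.16 degrees, less where a joint would pass 70% of its speed; a pose out of reach is approached as far as the arm can. No shift or turn number may pass 1 either way. A call with a gripper value outside its range is refused whole. The fingers move at their own pace and stop on an object; the grip force is fixed at half the most. Time passes only in rows, so rows that repeat a pose let the fingers close. It gives the time, the measured TCP pose, the force, the opening and the grip force at its end, in the units of the state.
- env.sense(): the state, without advancing time (a new reading comes with each control period).
- viewer.capture(name): name is "scene" or "top" or "wrist"; returns a dict with "pixels" (384x512x3 uint8, red, green, blue), "vertical_fov" (degrees; the focal length in pixels is half the picture's height over the tangent of half this angle, whatever the lens; pixels are square), "cx", "cy" (the principal point, pixels), "rvec" (rotation vector, rad) and "tvec" (3), from world to camera coordinates, as OpenCV has them. Camera axes: x right, y down, z forward; pixel columns grow to the right and rows downward; lengths in mm; the calibration is good to about 2 mm. A picture is of the moment at which its call begins. There is no depth.
- env.sign_off(): hands the job in; it is judged then, once.
Trained networks look in the newest picture that a camera, given by its name, has taken for a name from the list of things; names that differ only in an ending like _2 or _b are one class to them, and where a whole thing is asked for, a point or a joint stands for the part that bears it (a point fixed in the world has none). Each returns a list of dicts, best first, with "p" (0 to 1); they miss things now and then, are a little off and sometimes report something else, mostly with a low value. They report only what shows in the picture. A call takes as long as a camera call. They do not tell look-alikes from the thing itself.
- cut_out(camera, thing): "pixels" (384x512 bool, what is visible of it) and "rect" ([left, top, right, bottom] in pixels, round what is visible of it).
- landmark_of(camera, thing): "pixel" ([row, column] in pixels: a listed point, or the origin of a listed thing).
The state is a dict: "clock": time; "joint_positions": joint angles; "qd": joint speeds; "tau": joint torques, N m; "ee_pos": TCP position; "tcp_rot": TCP orientation; "contact_force": force on the tool from outside, world axes, zero at the start; "wrist_torque": the same for the moment, N m; "width": finger opening in mm; "grasp_force": force on a finger pad.
Only numpy, scipy, OpenCV 4.12 (cv2) and the standard library are available. Lean on these libraries where they do the work, as an engineer would, in place of code of your own. Each camera call takes 0.05 s, during which the arm holds its last target. There are 200 camera calls.

### The job

Fit the dummy load with the two bayonet pins into the socket on top of the diecast box: feel for the two notches, push it in against the spring, twist it clockwise (seen from above) a quarter turn to the stop and let the spring lift it into its seat, so that it stays locked and upright when you let go. The socket's insulator is brittle, so work gently and never force the load against it (well under 60 N); leave the screw-foot load and the other loose things where they are.

Things in the scene. Friction and masses are not known exactly. Their poses are not given: they have to be found in the camera images.
- dummy_load: Wanted: the plain aluminium dummy load with bayonet foot, 0.18 kg, 66 mm tall, standing on its foot. Origin: centre of its underside, z up along its axis. Foot: 30 mm diameter, 0 to 30 mm height, bottom edge bevelled 2.5 mm. A round 6 mm pin sticks out along +x and -x to 20 mm from the axis, its middle 11 mm above the underside (8 to 14 mm). Same after half a turn: fits either way round.
- load_grip (a point): Middle of the load's grip, 48 mm above its underside, on its axis; axes as the load. The grip is a ribbed rectangular block from 30 to 66 mm height, 40 mm (44 with ribs) along x, the direction of the pins, by 30 mm along y. Its two smooth flats face +y and -y: pinch these.
- test_box: Diecast metal box fixed to the bench, 74 mm along its x, 112 mm along its y, 36 mm high, two small coaxial connectors on its -x side; origin at the centre of its underside. A round steel bayonet socket, 59 mm outside and 31 mm high, stands upright on the lid, its axis 6 mm from the origin towards +x.
- socket_mouth (a point): Centre of the socket's mouth, level with its rim, 67 mm above the bench; axes as the box. Bore 32.4 mm. The rim is a lip 7 mm thick with two notches, half a turn apart, 8 mm wide for the pins. The notch line lies along the box's x axis, but up to 0.5 rad (29 deg) off it either way: unmeasured, find it by feel or by eye. With the pins resting on the rim the load's underside is 8 mm below here.
- plunger (a joint): Brass spring plunger inside the socket, m pushed down: 0 free, 0.012 solid. It takes 4 N to start and 1 N more per mm. With the pins in the notches the load's underside meets it 13 mm below the mouth (a 5 mm drop from the rim). The pins pass under the lip at 21 mm below the mouth (0.008, 12 N); solid at 25 mm (16 N). Turn at about 23 mm.
- socket_seat (a point): Where the underside of the locked load comes to lie, 18.5 mm below the mouth; axes as the box. From the notches, pushed in, the load turns only clockwise seen from above, 90 deg (play 3 deg) to a hard stop. Let up there, the spring lifts it 2.5 mm into seats under the lip, pins square to the notch line: locked. Let up short of the seats it stays at 21 mm, not locked.
- screw_load: A look-alike load, not wanted: screw foot without pins, round ribbed grip 43 mm in diameter, 64 mm tall, standing on its foot; origin at the centre of its underside. Leave alone.
- tape_masking: Loose roll of masking tape, 100 mm in diameter, 25 mm high, lying flat; bystander.
- cutters: Loose pair of small pliers, 131 mm long, lying flat; bystander.
- coax_adapter_2: Loose brass coaxial adapter, 36 mm long, 17 mm thick; bystander.
- relay: Loose small relay, 22x29x34 mm, standing; bystander.
Mind the look-alikes: they are no part of the job. There is more than one size of the test_box; the job needs the largest.

How it is judged (in metres and radians):
On the way:
1. the pins are in the notches and the load is pressed in against the spring until the pins are below the lip (underside more than 20.5 mm below the mouth), not yet turned (z of dummy_load in the frame of socket_mouth below -0.0205 m and horizontal distance between dummy_load and socket_mouth below 0.004 m and angle between the x axis of dummy_load and the x axis of test_box, either way round below 0.7 rad).
At the end, for the whole second after the job is handed in: The dummy load is locked in the socket: turned a quarter turn from the notches (its pin line within 0.7 rad of the box's y axis, which covers the socket's clamping angle), risen into its seats (underside 16.7 to 19.6 mm below the mouth), centred within 3 mm, upright within 0.07 rad, and at rest (z of dummy_load in the frame of socket_mouth between -0.0196 and -0.0167 m and horizontal distance between dummy_load and socket_mouth below 0.003 m and angle between the x axis of dummy_load and the y axis of test_box, either way round below 0.7 rad and angle between dummy_load's own z axis and vertical below 0.07 rad and linear speed of dummy_load below 0.01 m/s); the robot touches nothing.
It fails at once if the dummy load presses on the socket or box with more than 60 N (contact force between dummy_load and test_box above 60 N).
It fails at once if the screw-foot load or another loose bystander is moved by more than 20 mm (distance of any of screw_load, tape_masking, cutters, coax_adapter_2, relay from where it was at the start of the episode above 0.02 m).
It also fails if it takes over 67 s, if anything falls off the work surface, if the arm or the gripper's body presses on something with over 40 N, if the wrist force passes 120 N, or if a joint passes its speed limit or range.

## Working session

There is one attempt and no reset: what is moved stays moved. The work goes in short steps, Python scripts to look and compute and a tool call to move; the robot and the scene stay as the last step left them, time stands still between calls to the robot, and variables do not carry over. Pictures are saved under pics/ and viewed, at most 10 in all, crops included, and the job is handed in when it is done.

Besides the shell and the picture viewer there is one more tool, called after "Emit:" by a JSON object that holds its "op" and its "data". jog_arm: Moves the arm, as the interface text tells. Its arguments: {"type":"object","properties":{"series":{"type":"array"}},"required":["series"]}

```bash
mkdir -p pics
cat > h.py <<'E'
import numpy as np, cv2
from cell import env, viewer, cut_out, landmark_of
def cap(n):
    c=viewer.capture(n); h=c["pixels"].shape[0]
    f=h/2/np.tan(np.radians(c["vertical_fov"])/2)
    K=np.array([[f,0,c["cx"]],[0,f,c["cy"]],[0,0,1.]])
    R=cv2.Rodrigues(np.array(c["rvec"],float))[0]; t=np.array(c["tvec"],float).ravel()
    return c["pixels"],K,R,t
def toz(px,cam,z):  # px=(col,row)
    _,K,R,t=cam; d=R.T@np.linalg.inv(K)@np.array([px[0],px[1],1.]); o=-R.T@t
    return o+d*(z-o[2])/d[2]
def proj(P,cam):
    _,K,R,t=cam; p=K@(R@np.array(P,float)+t); return p[:2]/p[2]
def save(img,fn): cv2.imwrite(fn,cv2.cvtColor(img,cv2.COLOR_RGB2BGR))
E
python3 - <<'E'
from h import *
s=env.sense(); print(s["clock"],s["ee_pos"],s["tcp_rot"],s["width"])
C={n:cap(n) for n in("scene","top")}
save(np.hstack([cv2.resize(C[n][0],(400,300)) for n in C]),"pics/a.png")
save(cv2.resize(C["top"][0],(800,600)),"pics/top.png")
Z={"dummy_load":0,"load_grip":48,"test_box":0,"socket_mouth":67,"screw_load":0,"relay":0,"tape_masking":0,"cutters":0,"coax_adapter_2":0}
for n in C:
  for k in Z:
    for d in landmark_of(n,k)[:3]:
      r,c=d["pixel"]; print(n,k,round(d["p"],2),np.round((c,r)),np.round(toz((c,r),C[n],Z[k])))
E
```

```text
0.0 [ 142.94487236 -608.06955455  230.68351081] [[ 9.73478553e-01  2.28778250e-01 -1.39637109e-04]
 [ 2.28778246e-01 -9.73477785e-01  1.23112577e-03]
 [ 1.45721175e-04 -1.23042046e-03 -9.99999232e-01]] 85.52203783934839
scene dummy_load 0.62 [232. 224.] [570. 180.   0.]
scene load_grip 0.56 [230. 209.] [567. 185.  48.]
scene test_box 0.77 [338. 210.] [479. -80.   0.]
scene test_box 0.74 [295. 230.] [468.  64.   0.]
scene test_box 0.47 [395. 227.] [ 352. -150.    0.]
scene socket_mouth 0.84 [341. 186.] [487. -86.  67.]
scene socket_mouth 0.71 [294. 209.] [464.  72.  67.]
scene screw_load 0.94 [227. 269.] [434. 266.   0.]
scene relay 0.48 [326. 245.] [384.  36.   0.]
scene tape_masking 0.74 [188. 195.] [753. 219.   0.]
scene cutters 0.63 [136. 231.] [670. 392.   0.]
scene coax_adapter_2 0.44 [221. 302.] [355. 320.   0.]
top dummy_load 0.53 [251. 182.] [570. 179.   0.]
top load_grip 0.84 [254. 178.] [571. 168.  48.]
top test_box 0.66 [358. 210.] [491. -94.   0.]
top test_box 0.62 [299. 218.] [474.  57.   0.]
top test_box 0.61 [376. 269.] [ 342. -131.    0.]
top socket_mouth 0.95 [386. 264.] [ 352. -144.   67.]
top socket_mouth 0.94 [362. 204.] [497. -95.  67.]
top screw_load 0.51 [218. 237.] [429. 264.   0.]
top tape_masking 0.97 [233. 121.] [737. 226.   0.]
top cutters 0.69 [172. 146.] [672. 389.   0.]
top coax_adapter_2 0.59 [193. 263.] [364. 328.   0.]
```

View pics/top.png

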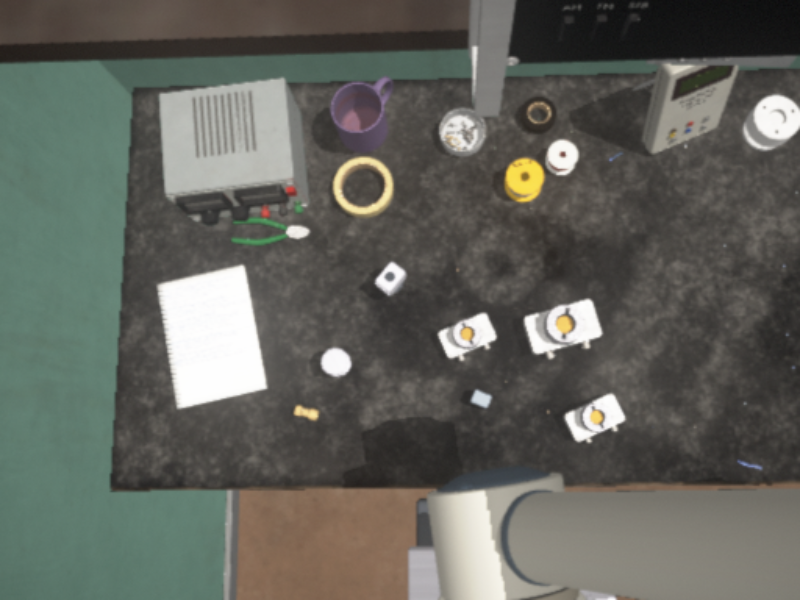

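View pics/a.png

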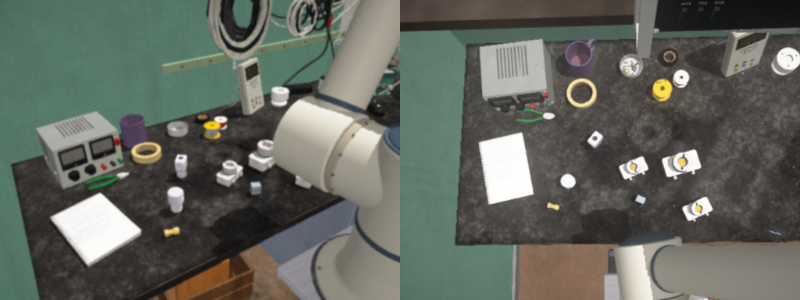

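The largest box is the one at top-view pixel (563,327), about (491,-94) mm. The bayonet load is at (390,280), about (570,175), and the screw load is at (336,362). The round things at the back are irrelevant.

Run:
```python
from h import *
s=env.sense(); w=cap("wrist"); R=np.array(s["tcp_rot"]); _,K,Rc,t=w
print("cam in tool",np.round(R.T@(-Rc.T@t-s["ee_pos"]),1),"\n",np.round(R.T@Rc.T,3),K[0,0])
def tool(p): print(p,np.round(R.T@(np.array(p)-s["ee_pos"])))
tool((450,-94,240)); tool((480,-94,240));tool((560,170,240))
C=cap("top")
for n in("test_box","dummy_load"):
  for d in cut_out("top",n)[:4]:
    m=d["pixels"].astype(np.uint8); r=cv2.minAreaRect(cv2.findNonZero(m)); 
    b=cv2.boxPoints(r); P=np.array([toz(q,C,36 if n=="test_box" else 66)[:2] for q in b])
    e=np.diff(P,axis=0); print(n,round(d["p"],2),P.mean(0).round(),[(round(np.hypot(*v)),round(np.degrees(np.arctan2(v[1],v[0])),1)) for v in e[:2]])
```

```text
cam in tool [  72.2    1.4 -141.9] 
 [[ 0.    -0.958 -0.287]
 [ 1.     0.     0.001]
 [-0.001 -0.287  0.958]] 308.2636794627284
(450, -94, 240) [ 417. -431.   -9.]
(480, -94, 240) [ 446. -424.   -9.]
(560, 170, 240) [ 584. -662.   -9.]
test_box 0.86 [475.  59.] [(81, np.float64(-67.6)), (53, np.float64(-158.6))]
test_box 0.81 [ 344. -134.] [(85, np.float64(-64.7)), (51, np.float64(-156.2))]
test_box 0.6 [485. -92.] [(118, np.float64(-76.3)), (77, np.float64(-168.5))]
dummy_load 0.74 [566. 178.] [(46, np.float64(-38.7)), (38, np.float64(-130.1))]
```

The manual's scale: shifts go in shares of 50 cm and turns go in shares of 180 degrees. Converting my numbers, -422 mm / 500 = -0.844, 404 mm / 500 = 0.808.

Emit:
{"op": "jog_arm", "data": {"series": [0,0,0,0.808,-0.844,0,1,0,0,0,0.808,-0.844,0,1,0,0,0,0.808,-0.844,0,1,0,0,0,0.808,-0.844,0,1,0,0,0,0.808,-0.844,0,1,0,0,0,0.808,-0.844,0,1,0,0,0,0.808,-0.844,0,1,0,0,0,0.808,-0.844,0,1,0,0,0,0.808,-0.844,0,1,0,0,0,0.808,-0.844,0,1,0,0,0,0.808,-0.844,0.04,1,0,0,0,0.808,-0.844,0.08,1]}}

```text
clock: 2.2
ee_pos: [397.3, -177.8, 216.2]
tcp_rot: [[0.974, 0.229, 0.002], [0.229, -0.974, -0.001], [0.002, 0.002, -1.0]]
contact_force: [1.2, -2.0, 0.4]
width: 85.5
grasp_force: 0.0
```

Converted, 75 mm / 500 = 0.15, -50 mm / 500 = -0.1.

Emit:
{"op": "jog_arm", "data": {"series": [0,0,0,0.1,-0.1,0.15,1,0,0,0,0.1,-0.1,0.15,1,0,0,0,0.1,-0.1,0.15,1,0,0,0,0.1,-0.1,0.15,1,0,0,0,0.1,-0.1,0.15,1]}}

```text
clock: 2.62
ee_pos: [433.2, -118.6, 139.8]
tcp_rot: [[0.973, 0.231, -0.001], [0.231, -0.973, 0.001], [-0.001, -0.001, -1.0]]
contact_force: [0.9, -0.5, 0.1]
width: 85.3
grasp_force: 0.0
```

Run:
```python
from h import *
s=env.sense(); print(s["ee_pos"]); w=cap("wrist")
np.savez("w1.npz",*w); save(cv2.resize(w[0],(800,600),interpolation=cv2.INTER_CUBIC),"pics/w1.png")
for k,z in(("socket_mouth",67),("test_box",0)):
  for d in landmark_of("wrist",k)[:3]:
    r,c=d["pixel"]; print(k,round(d["p"],2),np.round((c,r)),np.round(toz((c,r),w,z),1))
```

```text
[ 433.16466237 -118.59960394  139.76298604]
socket_mouth 0.91 [26. 70.] [483.8  43.8  67. ]
test_box 0.84 [241. 113.] [484.8 -97.    0. ]
test_box 0.8 [249. 258.] [ 344.7 -137.1    0. ]
test_box 0.79 [66. 79.] [478.   56.6   0. ]
```

View pics/w1.png

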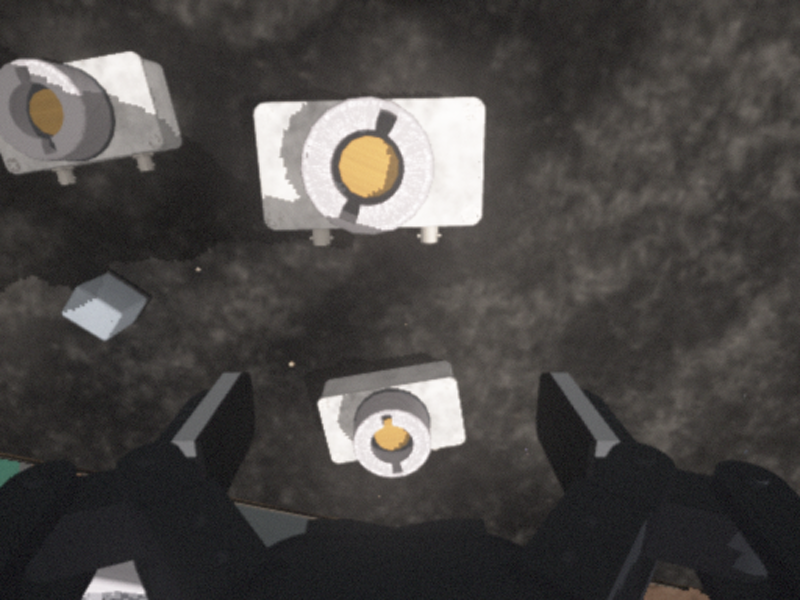

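The wrist view shows the big socket centred near (367,164). Its dark notches are at about (387,121) and (350,210), so the notch line is slightly turned from the box's x axis. I'll convert these to world positions.

Run:
```python
from h import *
d=np.load("w1.npz"); w=[d[k] for k in d.files]
S=512/800
def W(p,z=67): return toz((p[0]*S,p[1]*S),w,z)[:2]
# rectify rim plane z=67, 4px/mm, world x up? : col=-y,row=-x
cx,cy=492,-95
gx,gy=np.meshgrid(np.arange(-40,40,.2),np.arange(40,-40,-.2)) # gx: -y offset, gy: x offset
pts=np.stack([cx+gy,cy-gx,np.full_like(gx,67.)],-1).reshape(-1,3)
_,K,R,t=w; q=(K@(R@pts.T+t[:,None])); q=(q[:2]/q[2]).astype(np.float32)
im=cv2.remap(w[0],q[0].reshape(gx.shape),q[1].reshape(gx.shape),cv2.INTER_CUBIC)
save(im,"pics/rect.png")
a,b=W((387,121)),W((350,210)); print("notches",a,b,np.degrees(np.arctan2(*(a-b)[::-1])),(a+b)/2)
# ring radial profile for centre c: darkness by angle at r 19..25
g=cv2.cvtColor(im,cv2.COLOR_RGB2GRAY).astype(np.float32)
np.save("g.npy",g)
print("box x axis from lid corners",)
A=[W(p,36) for p in((256,103),(485,97),(483,226),(264,229))]
for i,j in((1,0),(2,3),(3,0),(2,1)): v=A[j]-A[i]; print(np.hypot(*v).round(1),np.degrees(np.arctan2(v[1],v[0])).round(1))
print(np.mean(A,axis=0))
```

```text
notches [512.53836603 -97.82105819] [472.48256923 -90.3027792 ] -10.630456698348508 [492.51046763 -94.0619187 ]
box x axis from lid corners
109.0 104.8
112.2 104.1
60.4 12.5
61.6 15.5
[491.5538162  -94.53109832]
```

View pics/rect.png

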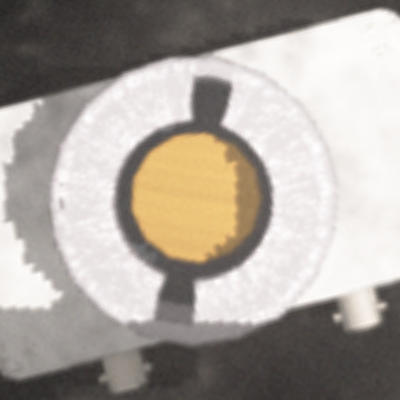

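Converted, -251 mm / 500 = -0.502, 146 mm / 500 = 0.292.

Emit:
{"op": "jog_arm", "data": {"series": [0,0,0,0.292,-0.502,0,1,0,0,0,0.292,-0.502,0,1,0,0,0,0.292,-0.502,0,1,0,0,0,0.292,-0.502,0,1,0,0,0,0.292,-0.502,0,1,0,0,0,0.292,-0.502,0,1,0,0,0,0.292,-0.502,0,1,0,0,0,0.292,-0.502,0,1,0,0,0,0.292,-0.502,0,1,0,0,0,0.292,-0.502,0,1]}}

```text
clock: 3.6
ee_pos: [518.1, 157.6, 140.8]
tcp_rot: [[0.974, 0.228, 0.001], [0.228, -0.974, -0.0], [0.001, 0.0, -1.0]]
contact_force: [-0.4, -0.5, 0.3]
width: 85.3
grasp_force: 0.0
```

Run:
```python
from h import *
s=env.sense(); print(s["ee_pos"],s["joint_positions"]); w=cap("wrist")
np.savez("w2.npz",*w); save(cv2.resize(w[0],(800,600),interpolation=cv2.INTER_CUBIC),"pics/w2.png")
for k,z in(("dummy_load",0),("load_grip",48)):
  for d in landmark_of("wrist",k)[:3]:
    r,c=d["pixel"]; print(k,round(d["p"],2),np.round((c,r)),np.round(toz((c,r),w,z),1))
```

```text
[518.06502275 157.64687354 140.78829527] [ 1.06153573e+01  2.79162497e+01  9.50006838e+01 -1.75827159e-02
  5.70470068e+01  8.74212705e+01]
dummy_load 0.69 [243. 110.] [572.5 177.6   0. ]
load_grip 0.75 [484. 258.] [503.1 -50.9  48. ]
load_grip 0.57 [240. 114.] [572.3 178.8  48. ]
```

View pics/w2.png

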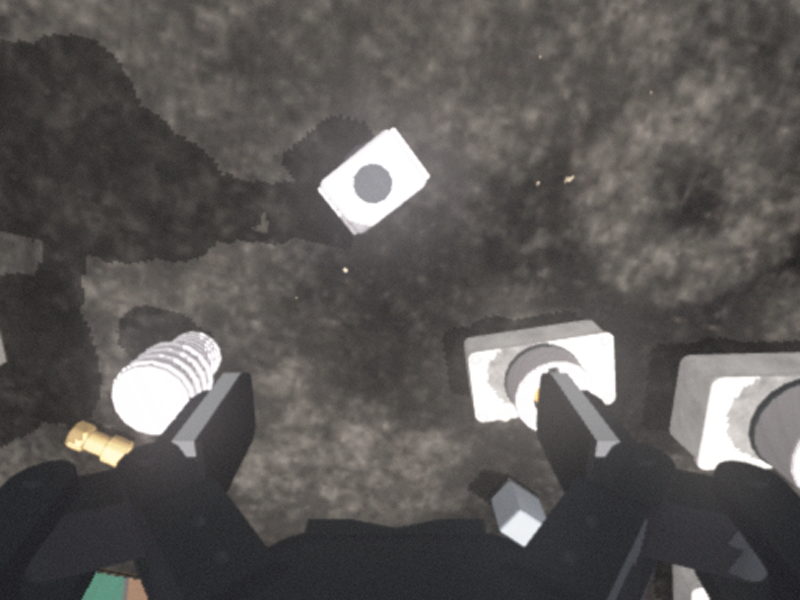

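The load's top face has corners at about (322,188), (394,129), (430,177) and (358,233). Its long axis is turned about -37° from world x, and nothing stands close to it.

Run:
```python
from h import *
d=np.load("w2.npz"); w=[d[k] for k in d.files]; S=512/800
g=cv2.cvtColor(w[0],cv2.COLOR_RGB2GRAY)
m=np.zeros_like(g); m[70:160,195:285]=(g[70:160,195:285]>150)
r=cv2.minAreaRect(cv2.findNonZero(m)); B=cv2.boxPoints(r); print((B/S).round())
for name,Q in(("auto",B),("eye",np.array([(322,188),(394,129),(430,177),(358,233)])*S)):
  P=np.array([toz(q,w,66)[:2] for q in Q]); print(name,P.mean(0).round(1))
  for i in range(4): v=P[(i+1)%4]-P[i]; print(np.hypot(*v).round(1),np.degrees(np.arctan2(v[1],v[0])).round(1))
d=(373*S,183*S); print("disc",toz(d,w,66))
s=env.sense(); R=np.array(s["tcp_rot"]); c=np.array([571,178.5,80]); print(R.T@(c-s["ee_pos"]))
```

```text
[[313. 185.]
 [391. 122.]
 [435. 177.]
 [357. 240.]]
auto [571.6 178.3]
43.3 -39.7
29.8 -126.6
44.7 141.7
30.9 50.7
eye [571.7 177.4]
40.3 -38.9
25.5 -128.5
40.6 140.8
25.3 50.9
disc [571.2326595  178.49290775  66.        ]
[56.56403502 -8.85225769 60.57564903]
```

Converted, 57 mm / 500 = 0.114, -8.5 mm / 500 = -0.017, -128 degrees / 180 = -0.7111.

Emit:
{"op": "jog_arm", "data": {"series": [0,0,-0.7111,0.114,-0.017,0.06,1,0,0,-0.7111,0.114,-0.017,0.06,1,0,0,-0.7111,0.114,-0.017,0.06,1,0,0,-0.7111,0.114,-0.017,0.06,1,0,0,-0.7111,0.114,-0.017,0.06,1,0,0,-0.7111,0.114,-0.017,0.06,1,0,0,-0.7111,0.114,-0.017,0.06,1,0,0,-0.7111,0.114,-0.017,0.06,1,0,0,-0.7111,0.114,-0.017,0.06,1,0,0,-0.7111,0.114,-0.017,0.06,1,0,0,-0.7111,0.114,-0.017,0.06,1,0,0,-0.7111,0.114,-0.017,0.06,1]}}

```text
clock: 4.75
ee_pos: [571.6, 178.5, 110.4]
tcp_rot: [[-0.164, 0.987, -0.0], [0.987, 0.164, -0.0], [-0.0, -0.0, -1.0]]
contact_force: [-0.2, 0.4, 0.3]
width: 85.5
grasp_force: 0.0
```

Converted, -42 degrees / 180 = -0.2333.

Emit:
{"op": "jog_arm", "data": {"series": [0,0,-0.2333,0,0,0,1,0,0,-0.2333,0,0,0,1,0,0,-0.2333,0,0,0,1,0,0,-0.2333,0,0,0,1,0,0,-0.2333,0,0,0,1,0,0,-0.2333,0,0,0,1,0,0,-0.2333,0,0,0,1]}}

```text
clock: 5.33
ee_pos: [571.5, 178.6, 110.4]
tcp_rot: [[-0.782, 0.624, -0.0], [0.624, 0.782, -0.0], [0.0, -0.0, -1.0]]
contact_force: [-1.0, 0.1, 0.0]
width: 85.4
grasp_force: 0.0
```

Run:
```python
from h import *
s=env.sense(); R=np.array(s["tcp_rot"]); print(s["ee_pos"],np.degrees(np.arctan2(R[1,0],R[0,0])),s["joint_positions"]); w=cap("wrist")
g=cv2.cvtColor(w[0],cv2.COLOR_RGB2GRAY); save(w[0],"pics/w3.png")
p=proj((571.4,178.2,66),w); print(p); x,y=p.astype(int)
m=np.zeros_like(g); sl=(slice(y-45,y+45),slice(x-60,x+60)); m[sl]=g[sl]>150
k=cv2.connectedComponentsWithStats(m); i=1+np.argmax(k[2][1:,4]); r=cv2.minAreaRect(cv2.findNonZero((k[1]==i).astype(np.uint8))); P=np.array([toz(q,w,66)[:2] for q in cv2.boxPoints(r)]); print(r,P.mean(0))
for i in range(2): v=P[i+1]-P[i]; print(np.hypot(*v),np.degrees(np.arctan2(v[1],v[0])))
```

```text
[571.53320813 178.59872205 110.36283677] 141.3986565287446 [ 1.16431013e+01  3.40626480e+01  8.82986807e+01 -4.04844864e-03
  5.76458317e+01 -3.97533886e+01]
[254.64119869 210.57996926]
((255.0, 203.5), (77.0, 48.0), 90.0) [568.52074469 180.78152994]
29.679940689844173 51.433946244997564
52.591087906947294 -37.177907288020506
```

View pics/w3.png

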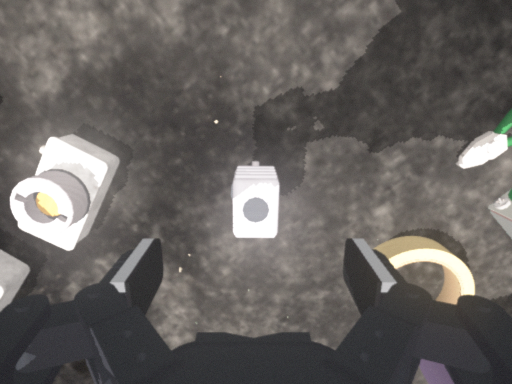

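The wrist view shows the load square to the fingers, with its disc at (256,210) against the predicted (255,211). I'll descend and close.

Converted, 80 mm / 500 = 0.16, 72 mm / 500 = 0.144.

Emit:
{"op": "jog_arm", "data": {"series": [0,0,0,0.001,0.001,0.06,1,0,0,0,0.001,0.001,0.11,1,0,0,0,0.001,0.001,0.144,1,0,0,0,0.001,0.001,0.16,1,0,0,0,0.001,0.001,0.16,1,0,0,0,0.001,0.001,0.16,-1,0,0,0,0.001,0.001,0.16,-1,0,0,0,0.001,0.001,0.16,-1,0,0,0,0.001,0.001,0.16,-1,0,0,0,0.001,0.001,0.16,-1,0,0,0,0.001,0.001,0.16,-1,0,0,0,0.001,0.001,0.16,-1]}}

```text
clock: 6.38
ee_pos: [571.9, 180.7, 31.1]
tcp_rot: [[-0.779, 0.627, 0.001], [0.627, 0.779, 0.0], [-0.001, 0.001, -1.0]]
contact_force: [-1.8, -0.7, 9.0]
width: 29.6
grasp_force: 59.3
```

Converted, -264 mm / 500 = -0.528, -110 mm / 500 = -0.22, -29 degrees / 180 = -0.1611.

Emit:
{"op": "jog_arm", "data": {"series": [0,0,0,0,0,-0.04,-1,0,0,0,0,0,-0.1,-1,0,0,0,0,0,-0.16,-1,0,0,-0.0278,-0.03,-0.072,-0.19,-1,0,0,-0.0556,-0.056,-0.132,-0.19,-1,0,0,-0.0833,-0.084,-0.2,-0.19,-1,0,0,-0.1111,-0.112,-0.268,-0.19,-1,0,0,-0.1389,-0.14,-0.336,-0.19,-1,0,0,-0.1611,-0.17,-0.408,-0.19,-1,0,0,-0.1611,-0.196,-0.47,-0.19,-1,0,0,-0.1611,-0.216,-0.516,-0.19,-1,0,0,-0.1611,-0.22,-0.528,-0.19,-1]}}

```text
clock: 7.38
ee_pos: [490.8, -97.2, 125.5]
tcp_rot: [[-0.985, 0.173, 0.0], [0.173, 0.985, -0.001], [-0.0, -0.001, -1.0]]
contact_force: [-0.2, -0.5, -0.8]
width: 29.5
grasp_force: 60.0
```

Run:
```python
from h import *
s=env.sense(); R=np.array(s["tcp_rot"]); print(s["ee_pos"],np.degrees(np.arctan2(R[1,0],R[0,0])),s["contact_force"],s["wrist_torque"],s["width"]); w=cap("wrist"); save(cv2.resize(w[0][60:380,100:420],(800,800))[:600],"pics/w4.png")
np.savez("w4.npz",*w)
```

```text
[490.75137912 -97.23688994 125.54614548] 170.01768526271542 [-0.18640873 -0.48224314 -0.79409928] [ 0.01955551 -0.04638459  0.01287169] 29.45549261159171
```

View pics/w4.png

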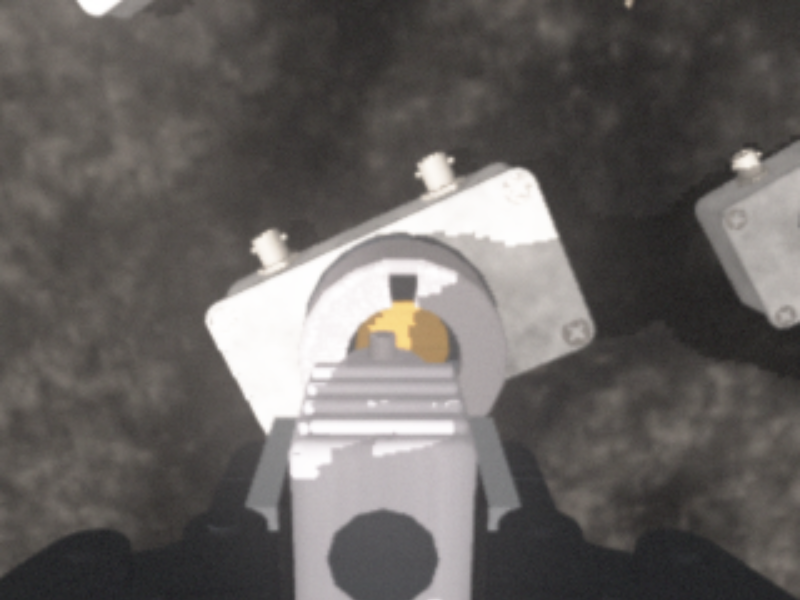

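The rim, the far notch at (403,288) and the near pin at (383,343) are all visible. The yaw looks right, but the load sits a few mm off sideways. I'll quantify that in the tool frame.

Run:
```python
from h import *
d=np.load("w4.npz"); w=[d[k] for k in d.files]
s=env.sense(); R=np.array(s["tcp_rot"]); e=np.array(s["ee_pos"]); u=e[2]-31.1
def T(p,z): return (R.T@(toz((p[0]/2.5+100,p[1]/2.5+60),w,z)-e))[:2].round(1)
print("disc",T((383,557),u+66)); print("pin tip top",T((383,333),u+13),"left/right",T((371,345),u+12),T((395,345),u+12))
print("grip edges",T((295,500),u+66),T((474,500),u+66))
print("notch outer L/R",T((390,275),67),T((417,275),67),"inner",T((389,300),67),T((416,300),67))
print("rim outer far",T((404,258),67),"rim L/R",T((302,372),67),T((507,372),67),"bore L/R",T((348,360),67),T((460,360),67))
x=R.T@(np.array([492,-94,67])-e); print("earlier est",x[:2])
```

```text
disc [ 0.7 -2.1]
pin tip top [21.1 -2.1] left/right [18.  -4.8] [18.   0.5]
grip edges [ 10.9 -15.9] [11.  12.1]
notch outer L/R [24.2 -0.2] [24.3  7. ] inner [17.3 -0.5] [17.3  6.8]
rim outer far [28.9  3.5] rim L/R [ -3.5 -24.6] [-3.4 32.4] bore L/R [  0.1 -11.7] [ 0.1 19.2]
earlier est [-0.65910792  2.76670838]
```

Converted, 22 mm / 500 = 0.044, 5.7 mm / 500 = 0.0114, -0.8 degrees / 180 = -0.0044.

Emit:
{"op": "jog_arm", "data": {"series": [0,0,-0.0044,-0.0014,0.0114,0,-1,0,0,-0.0044,-0.0014,0.0114,0.02,-1,0,0,-0.0044,-0.0014,0.0114,0.04,-1,0,0,-0.0044,-0.0014,0.0114,0.044,-1,0,0,-0.0044,-0.0014,0.0114,0.044,-1,0,0,-0.0044,-0.0014,0.0114,0.044,-1]}}

```text
clock: 7.93
ee_pos: [493.6, -87.6, 103.4]
tcp_rot: [[-0.988, 0.156, -0.0], [0.156, 0.988, 0.0], [0.0, 0.0, -1.0]]
contact_force: [0.2, -0.1, -1.6]
width: 29.1
grasp_force: 60.0
```

Run:
```python
from h import *
s=env.sense(); R=np.array(s["tcp_rot"]); print(s["ee_pos"],np.degrees(np.arctan2(R[1,0],R[0,0])),s["contact_force"]); w=cap("wrist"); save(cv2.resize(w[0][100:300,160:360],(800,800),interpolation=cv2.INTER_CUBIC)[:600],"pics/w5.png")
np.savez("w5.npz",*w)
```

```text
[493.56060883 -87.62592382 103.39820995] 171.0451962109183 [ 0.24441119 -0.09464186 -1.60554958]
```

View pics/w5.png

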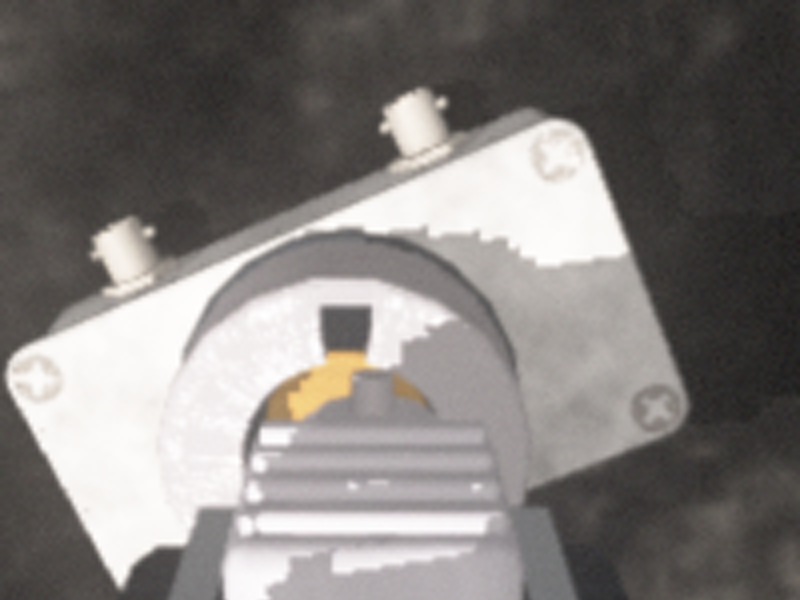

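The arm had lagged behind its command at the last picture, so it overshot. The pin at (373,390) is now right of the notch at (346,328). I'll recompute.

Run:
```python
from h import *
d=np.load("w5.npz"); w=[d[k] for k in d.files]
s=env.sense(); R=np.array(s["tcp_rot"]); e=np.array(s["ee_pos"]); u=e[2]-31.1; print(e,u)
def T(p,z): return (R.T@(toz((p[0]/4+160,p[1]/4+100),w,z)-e))[:2].round(1)
print("pin tip top",T((373,371),u+13),"L/R",T((353,385),u+12),T((394,385),u+12))
print("grip edges",T((226,560),u+66),T((525,560),u+66))
print("notch outer L/R",T((321,306),67),T((372,306),67),"inner",T((322,350),67),T((368,350),67))
print("rim far",T((343,278),67),"rim L/R",T((160,440),67),T((527,440),67))
```

```text
[493.65345324 -87.90924623 103.5796947 ] 72.47969470123681
pin tip top [21.6 -1.2] L/R [19.3 -3.9] [19.3  1.7]
grip edges [ 19.8 -15.2] [19.8 13.3]
notch outer L/R [25.8 -8.9] [25.8 -1.3] inner [19.  -8.8] [19.  -1.9]
rim far [30.1 -5.6] rim L/R [  4.4 -34. ] [ 4.4 22.7]
```

Converted, 8 mm / 500 = 0.016, -4.5 mm / 500 = -0.009.

Emit:
{"op": "jog_arm", "data": {"series": [0,0,0,0,-0.009,0,-1,0,0,0,0,-0.009,0,-1,0,0,0,0,-0.009,0,-1,0,0,0,0,-0.009,0.004,-1,0,0,0,0,-0.009,0.008,-1,0,0,0,0,-0.009,0.012,-1,0,0,0,0,-0.009,0.014,-1,0,0,0,0,-0.009,0.016,-1,0,0,0,0,-0.009,0.016,-1,0,0,0,0,-0.009,0.016,-1]}}

```text
clock: 8.82
ee_pos: [492.5, -93.0, 95.1]
tcp_rot: [[-0.988, 0.157, -0.0], [0.157, 0.988, 0.0], [0.0, 0.0, -1.0]]
contact_force: [-0.0, 0.0, -1.1]
width: 28.9
grasp_force: 60.0
```

Run:
```python
from h import *
s=env.sense(); R=np.array(s["tcp_rot"]); print(s["ee_pos"],np.degrees(np.arctan2(R[1,0],R[0,0])),s["contact_force"],s["wrist_torque"]); w=cap("wrist"); save(cv2.resize(w[0][120:270,160:360],(800,600),interpolation=cv2.INTER_CUBIC),"pics/w6.png")
np.savez("w6.npz",*w)
```

```text
[492.51827583 -92.98303972  95.10869903] 170.96681734519103 [-0.02748351  0.04841337 -1.05449098] [-0.01953688  0.04612586  0.07505361]
```

View pics/w6.png

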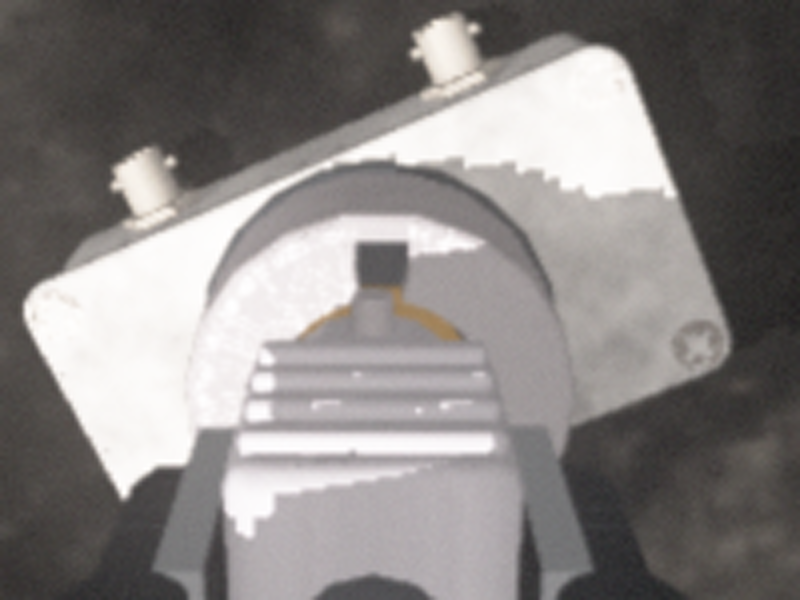

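The pin (375) is about 1 mm left of the notch (382) and the yaw matches. I'll shift +0.8 mm and feel downward.

Converted, 4 mm / 500 = 0.008, 3 mm / 500 = 0.006.

Emit:
{"op": "jog_arm", "data": {"series": [0,0,0,0,0.0016,0,-1,0,0,0,0,0.0016,0.002,-1,0,0,0,0,0.0016,0.004,-1,0,0,0,0,0.0016,0.006,-1,0,0,0,0,0.0016,0.008,-1,0,0,0,0,0.0016,0.008,-1,0,0,0,0,0.0016,0.008,-1]}}

```text
clock: 9.45
ee_pos: [492.6, -92.2, 91.1]
tcp_rot: [[-0.988, 0.157, -0.0], [0.157, 0.988, 0.0], [0.0, 0.0, -1.0]]
contact_force: [-0.3, 0.5, -0.1]
width: 29.2
grasp_force: 60.0
```

Converted, 2.5 mm / 500 = 0.005, 2 mm / 500 = 0.004.

Emit:
{"op": "jog_arm", "data": {"series": [0,0,0,0,0,0.002,-1,0,0,0,0,0,0.004,-1,0,0,0,0,0,0.005,-1,0,0,0,0,0,0.005,-1]}}

```text
clock: 9.78
ee_pos: [492.6, -92.2, 88.5]
tcp_rot: [[-0.988, 0.157, -0.0], [0.157, 0.988, 0.0], [0.0, 0.0, -1.0]]
contact_force: [0.6, 0.3, -1.5]
width: 29.8
grasp_force: 60.0
```

Emit:
{"op": "jog_arm", "data": {"series": [0,0,0,0,0,0.002,-1,0,0,0,0,0,0.004,-1,0,0,0,0,0,0.005,-1,0,0,0,0,0,0.005,-1]}}

```text
clock: 10.12
ee_pos: [492.6, -92.2, 86.0]
tcp_rot: [[-0.988, 0.157, -0.0], [0.157, 0.988, 0.0], [0.0, 0.0, -1.0]]
contact_force: [-0.1, -0.3, -1.0]
width: 29.4
grasp_force: 60.0
```

Converted, 3 mm / 500 = 0.006, 2 mm / 500 = 0.004.

Emit:
{"op": "jog_arm", "data": {"series": [0,0,0,0,0,0.002,-1,0,0,0,0,0,0.004,-1,0,0,0,0,0,0.006,-1,0,0,0,0,0,0.006,-1]}}

```text
clock: 10.45
ee_pos: [492.8, -92.2, 83.2]
tcp_rot: [[-0.988, 0.157, 0.0], [0.157, 0.988, -0.0], [-0.0, -0.0, -1.0]]
contact_force: [-0.9, -0.3, 4.2]
width: 29.4
grasp_force: 60.6
```

Force and depth match the plunger, so the pins are in the notches. Now I'll press in.

Converted, 4 mm / 500 = 0.008, 3 mm / 500 = 0.006.

Emit:
{"op": "jog_arm", "data": {"series": [0,0,0,0,0,0.002,-1,0,0,0,0,0,0.004,-1,0,0,0,0,0,0.006,-1,0,0,0,0,0,0.008,-1,0,0,0,0,0,0.008,-1]}}

```text
clock: 10.87
ee_pos: [492.8, -92.2, 79.2]
tcp_rot: [[-0.988, 0.157, 0.0], [0.157, 0.988, -0.0], [-0.0, -0.0, -1.0]]
contact_force: [-1.3, 0.3, 8.0]
width: 29.5
grasp_force: 61.1
```

Converted, 4 mm / 500 = 0.008, 3 mm / 500 = 0.006.

Emit:
{"op": "jog_arm", "data": {"series": [0,0,0,0,0,0.002,-1,0,0,0,0,0,0.004,-1,0,0,0,0,0,0.006,-1,0,0,0,0,0,0.008,-1,0,0,0,0,0,0.008,-1,0,0,0,0,0,0.008,-1]}}

```text
clock: 11.37
ee_pos: [492.8, -92.2, 75.5]
tcp_rot: [[-0.988, 0.157, 0.0], [0.157, 0.988, -0.0], [-0.0, -0.0, -1.0]]
contact_force: [-1.6, -0.0, 11.9]
width: 29.2
grasp_force: 61.5
```

Converted, 0.5 mm / 500 = 0.001, 20 degrees / 180 = 0.1111.

Emit:
{"op": "jog_arm", "data": {"series": [0,0,0,0,0,0.001,-1,0,0,0.0222,0,0,0.001,-1,0,0,0.0444,0,0,0.001,-1,0,0,0.0667,0,0,0.001,-1,0,0,0.0889,0,0,0.001,-1,0,0,0.1111,0,0,0.001,-1,0,0,0.1111,0,0,0.001,-1]}}

```text
clock: 11.95
ee_pos: [493.3, -92.4, 75.1]
tcp_rot: [[-0.872, 0.49, 0.001], [0.49, 0.872, -0.0], [-0.001, 0.0, -1.0]]
contact_force: [-0.9, 0.1, 12.4]
width: 29.3
grasp_force: 61.8
```

Converted, 30 degrees / 180 = 0.1667.

Emit:
{"op": "jog_arm", "data": {"series": [0,0,0.0278,0,0,0,-1,0,0,0.0556,0,0,0,-1,0,0,0.0833,0,0,0,-1,0,0,0.1111,0,0,0,-1,0,0,0.1389,0,0,0,-1,0,0,0.1667,0,0,0,-1,0,0,0.1667,0,0,0,-1]}}

```text
clock: 12.53
ee_pos: [493.4, -92.5, 75.2]
tcp_rot: [[-0.509, 0.861, 0.002], [0.861, 0.509, -0.001], [-0.001, 0.001, -1.0]]
contact_force: [-1.3, -0.4, 11.9]
width: 29.4
grasp_force: 61.8
```

```bash
python3 -c "
from h import *
s=env.sense();print(s['ee_pos'],s['contact_force'],s['wrist_torque'],s['joint_positions'])"
```

```text
[493.40174497 -92.4625626   75.16903   ] [-1.25308648 -0.42349301 11.86868854] [-0.03999725  0.04703004 -0.06782307] [-1.74318758e+01  3.13551939e+01  1.03825905e+02 -1.68702125e-03
  4.47197265e+01 -4.80492859e+01]
```

Converted, 33 degrees / 180 = 0.1833.

Emit:
{"op": "jog_arm", "data": {"series": [0,0,0.0278,0,0,0,-1,0,0,0.0556,0,0,0,-1,0,0,0.0833,0,0,0,-1,0,0,0.1111,0,0,0,-1,0,0,0.1389,0,0,0,-1,0,0,0.1667,0,0,0,-1,0,0,0.1833,0,0,0,-1,0,0,0.1833,0,0,0,-1]}}

```text
clock: 13.2
ee_pos: [493.4, -92.5, 75.2]
tcp_rot: [[0.039, 0.999, 0.002], [0.999, -0.039, -0.001], [-0.0, 0.002, -1.0]]
contact_force: [-0.1, -0.9, 11.9]
width: 29.4
grasp_force: 61.8
```

```bash
python3 -c "
from h import *
s=env.sense();print(s['ee_pos'],s['contact_force'],s['wrist_torque'])"
```

```text
[493.39343468 -92.47832007  75.18189558] [-0.0835619 -0.937481  11.936469 ] [-0.01067787  0.04302524 -0.12273719]
```

Converted, 7 degrees / 180 = 0.0389.

Emit:
{"op": "jog_arm", "data": {"series": [0,0,0.0111,0,0,0,-1,0,0,0.0222,0,0,0,-1,0,0,0.0333,0,0,0,-1,0,0,0.0389,0,0,0,-1,0,0,0.0389,0,0,0,-1]}}

```text
clock: 13.62
ee_pos: [493.4, -92.5, 75.2]
tcp_rot: [[0.158, 0.987, 0.002], [0.987, -0.158, -0.001], [-0.0, 0.002, -1.0]]
contact_force: [-0.3, -0.2, 11.8]
width: 29.3
grasp_force: 61.7
```

```bash
python3 -c "
from h import *
s=env.sense();print(s['ee_pos'],s['contact_force'],s['wrist_torque'])"
```

```text
[493.40859921 -92.4722914   75.17906253] [-0.26112622 -0.23530576 11.77503304] [-0.0373545   0.03344051  0.02759102]
```

Converted, 2.5 degrees / 180 = 0.0139.

Emit:
{"op": "jog_arm", "data": {"series": [0,0,0.0056,0,0,0,-1,0,0,0.0111,0,0,0,-1,0,0,0.0139,0,0,0,-1,0,0,0.0139,0,0,0,-1]}}

```text
clock: 13.95
ee_pos: [493.2, -92.4, 75.1]
tcp_rot: [[0.2, 0.98, 0.001], [0.98, -0.2, -0.0], [-0.0, 0.001, -1.0]]
contact_force: [-1.2, -0.3, 12.0]
width: 29.3
grasp_force: 61.8
```

```bash
python3 -c "
from h import *
s=env.sense();print(s['tcp_rot'][0][0],s['contact_force'],s['wrist_torque'])"
```

```text
0.20045194684144535 [-1.19605292 -0.30102486 11.98464787] [0.00246611 0.1574781  0.04598796]
```

Converted, 2.5 degrees / 180 = 0.0139.

Emit:
{"op": "jog_arm", "data": {"series": [0,0,0.0056,0,0,0,-1,0,0,0.0111,0,0,0,-1,0,0,0.0139,0,0,0,-1,0,0,0.0139,0,0,0,-1]}}

```text
clock: 14.28
ee_pos: [492.7, -92.2, 75.0]
tcp_rot: [[0.243, 0.97, 0.0], [0.97, -0.243, -0.0], [-0.0, 0.0, -1.0]]
contact_force: [-3.8, 0.7, 13.9]
width: 29.6
grasp_force: 62.0
```

```bash
python3 -c "
from h import *
s=env.sense();print(s['tcp_rot'][0][0],s['contact_force'],s['wrist_torque'])"
```

```text
0.2428702120912024 [-3.76500301  0.65966705 13.87850859] [0.17821789 0.52749393 0.21383579]
```

The torque rose with the side force, so the stop is reached. I'll ease back slightly and let the spring lift it.

Converted, -3.3 mm / 500 = -0.0066, -3 mm / 500 = -0.006, -2 degrees / 180 = -0.0111.

Emit:
{"op": "jog_arm", "data": {"series": [0,0,-0.0083,0,0,0,-1,0,0,-0.0111,0,0,0,-1,0,0,-0.0111,0,0,-0.002,-1,0,0,-0.0111,0,0,-0.004,-1,0,0,-0.0111,0,0,-0.006,-1,0,0,-0.0111,0,0,-0.0066,-1,0,0,-0.0111,0,0,-0.0066,-1]}}

```text
clock: 14.87
ee_pos: [492.8, -92.2, 78.3]
tcp_rot: [[0.208, 0.978, 0.0], [0.978, -0.208, -0.0], [-0.0, 0.0, -1.0]]
contact_force: [-1.4, 0.5, 9.4]
width: 29.1
grasp_force: 61.4
```

```bash
python3 -c "
from h import *
s=env.sense();print(s['tcp_rot'][0][0],s['contact_force'],s['wrist_torque'])"
```

```text
0.20842842355419972 [-1.43081244  0.46694084  9.35136827] [0.10928197 0.27883755 0.02207354]
```

Converted, -1.4 mm / 500 = -0.0028, -1 mm / 500 = -0.002.

Emit:
{"op": "jog_arm", "data": {"series": [0,0,0,0,0,-0.001,-1,0,0,0,0,0,-0.002,-1,0,0,0,0,0,-0.0028,-1,0,0,0,0,0,-0.0028,-1]}}

```text
clock: 15.2
ee_pos: [492.7, -92.2, 79.6]
tcp_rot: [[0.208, 0.978, 0.0], [0.978, -0.208, -0.0], [-0.0, 0.0, -1.0]]
contact_force: [-1.8, 0.5, 7.7]
width: 29.9
grasp_force: 61.3
```

It has risen to its seat height. Now I'll release and retreat.

Converted, -90 mm / 500 = -0.18, -60 mm / 500 = -0.12.

Emit:
{"op": "jog_arm", "data": {"series": [0,0,0,0,0,0,0,0,0,0,0,0,0,0.3,0,0,0,0,0,0,0.6,0,0,0,0,0,0,0.6,0,0,0,0,0,0,0.6,0,0,0,0,0,-0.02,0.6,0,0,0,0,0,-0.06,0.6,0,0,0,0,0,-0.12,0.6,0,0,0,0,0,-0.18,0.6,0,0,0,0,0,-0.18,0.6,0,0,0,0,0,-0.18,0.6]}}

```text
clock: 16.12
ee_pos: [493.6, -92.5, 171.5]
tcp_rot: [[0.208, 0.978, 0.004], [0.978, -0.208, -0.001], [-0.0, 0.004, -1.0]]
contact_force: [0.1, 0.5, -0.4]
width: 68.3
grasp_force: 0.0
```

Run:
```python
from h import *
w=cap("wrist"); save(w[0],"pics/w7.png"); s=env.sense(); print(s["ee_pos"],s["width"],s["contact_force"])
```

```text
[492.85842039 -92.25901491 170.26424274] 68.12616600423657 [ 0.87097872 -0.22445173 -1.02448498]
```

View pics/w7.png

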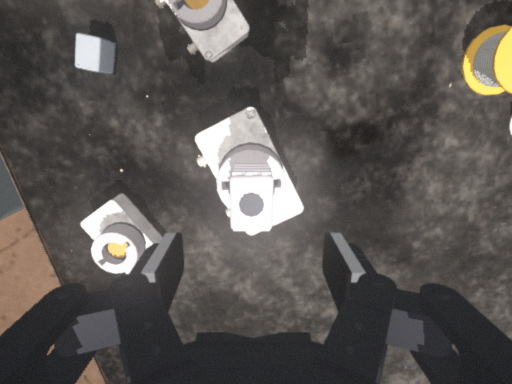

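The load stands upright in the socket at (252,190), with the notches at (222,185) and (280,185) square to its long side. It is turned a quarter and was seated at 18.5 mm before release, and the gripper is clear. Handing in.

```bash
python3 -c "
from h import *
print(env.sign_off())"
```

```text
the job is handed in; nothing more can be done
None
```

I fitted the dummy load into the largest box's socket, turned it a quarter turn clockwise to the stop, let the spring lift it to about 18.5 mm below the mouth, and let go; it stood upright when I handed the job in at about 16 s, with wrist-force readings never above about 15 N and no verdict returned.

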